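Seat a pump roller head in its bearing stand

TASK

Roll the pump's roller head along the stand's rails to the far end, without lifting it off, until both axle ends drop into the mouths of the two open slots. The axle's ends are flatted and enter the narrow part of the slots only with the flats upright, so turn the drum from above with a gentle push-down until it drops and both ends are fully home at the bottom. Leave the beaker, the bottle and the dish where they are.

Things in the scene. Friction and masses are not known exactly. Their poses are not given: they have to be found in the camera images.
- stand: Grey metal bearing stand, fixed. Origin: centre of its underside; x along the rails from parking end to slots, y left, z up. Base 200 x 140 x 8 mm. Two upright cheeks at y = 45 to 60 mm either side, open between. Cheek tops are flat rails at z 62 mm, x -77 to +43.5 mm; front stops (x -85 to -77) rise to z 72. Slots centred at x +50; rear stops behind them (x +56.5 to +75) rise to z 72.
- slot_left (a point): Where the axle's centre line lies when home in the left cheek: 45 mm above the underside of the stand, x = +50, y = +56 mm. The slot's mouth is 13 mm wide. In the cheek's inner 7 mm it keeps that width to its floor, z 39.5, which bears the round axle. In the outer 8 mm it narrows at z 54 (square shoulders) to 7.2 mm, for the flatted end.
- slot_right (a point): The same in the right cheek (y = -56 mm). Unless its flats are upright to within about 7 degrees an axle end rests on the shoulders, centre line 54 to 58 mm up, however hard it is pressed; it may nest there, and must then be turned some 40 degrees against a light resistance before it drops.
- roller_center (a point): Centre of the loose roller head, 0.2 to 0.4 kg. y axis = axle; x, z turn as it rolls. Grey drum: three discs 56 mm in diameter (end ones 8 mm thick, 35.5 to 43.5 mm from the centre; middle one 20 mm thick), steel rollers between, all one rigid piece; round axle 11 mm thick. Centre height: 67.5 mm on the rails, 54 to 58 on the shoulders, 45 home. Friction on its top turns it.
- roller: The roller head itself (see roller_center; same origin and axes). Its axle ends, 49 to 66 mm from the centre, are flatted: 9 mm along the body's x axis, 6 mm along its z axis. They fit the slots with x upright, either way up.
- axle_left (a point): Point on the axle's centre line at the left cheek, 56 mm from roller_center. Fully home it lies 45 mm above the underside of the stand.
- axle_right (a point): The same at the right cheek, 56 mm the other way.
- beaker: Small clear glass beaker, 57 mm across, 66 mm high; origin at the centre of its underside. Bystander.
- bottle: Small white bottle with a white cap, 34 mm across, 56 mm high; origin at the centre of its underside. Bystander.
- dish: Flat clear round dish with lid, 55 mm across, 14 mm high; origin at the centre of its underside. Bystander.
Mind the look-alikes: they are no part of the job. There is more than one size of the roller; the one meant has the size given above.

How it is judged:
At the end, for the whole second after the job is handed in: Both axle ends are in their slots and at the bottom (axle centre line at most 2.5 mm above its home height of 45 mm at either cheek), the drum is between the cheeks (within 8 mm of centre), at rest and released (x of axle_left in the frame of stand between 0.044 and 0.056 m and z of axle_left in the frame of stand between 0.042 and 0.0475 m and x of axle_right in the frame of stand between 0.044 and 0.056 m and z of axle_right in the frame of stand between 0.042 and 0.0475 m and y of roller_center in the frame of stand between -0.008 and 0.008 m and linear speed of roller below 0.02 m/s); the robot touches nothing.
It fails at once if the roller head is lifted off the rails (its centre more than 17 mm above its height on the rails) (height (world z) of roller above 0.085 m).
It fails at once if the roller head is pressed with more than 50 N (contact force between any of the fingers, the arm and roller above 50 N).
It fails at once if the beaker, bottle or dish is moved more than 20 mm or knocked over (distance of any of beaker, bottle, dish from where it was at the start of the episode above 0.02 m or angle between any of beaker, bottle, dish's own z axis and vertical above 0.4 rad).
It also fails if it takes over 48 s, if anything falls off the work surface, if the arm or the gripper's body presses on something with over 40 N, if the wrist force passes 120 N, or if a joint passes its speed limit or range.

ROBOT

A 6-joint arm with a two-finger parallel gripper is mounted at the origin on a cart in front of the work surface, level with it; the furniture and walls round the work are solid. World frame = base frame: x ahead of the robot, y to its left, z up, the work surface at z = 0. Lengths are in m, angles in rad, forces in N, time in s.
With the tool pointing down it reaches from about 0.275 to 0.875 m from the base axis. Payload 12.5 kg.
Tool frame: the origin (TCP) lies at the very end of the fingers, on their centre line; the grasp point (between the pads) lies 19 mm behind it; z points along the fingers, y is the line along which they close (so a half turn about z gives the same grasp; the last joint's range is limited). The gripper opens to 85 mm and grips with 20 to 120 N. Pads are 22 mm wide; open, the fingers measure 114 mm over their backs; the gripper's body (76 mm by 85 mm) begins 54 mm behind the grasp point. The pads swing forward as they close: fully open they stand 13 mm farther back than shut.
Start: joints at [1.135, 0.351, 1.652, -0, 1.139, -0.085], TCP at [0.189, 0.517, 0.203] pointing down, gripper open.
Joint ranges: [-2.75, 2.75], [-0.79, 2.1], [0.01, 2.65], [-1.57, 4.71], [0.07, 3.14], [-2.87, 2.87]. Speed limits (rad/s): [2.22, 2.22, 2.79, 3.14, 3.14, 3.14].

INTERFACE

Orientations are given as a 3x3 rotation matrix whose columns are the frame's x, y, z axes.
In Python, from bench import manip gives the robot as it stands. Calls block until the motion is done:
- manip.move_ptp(position, orientation): joint-space move of the TCP to a pose.
- manip.move_l(position, attitude=None, max_speed=0.15): straight line of the TCP; attitude=None keeps the orientation; max_speed is the mean speed in m/s.
- manip.move_j(angles): joint-space move.
- manip.set_gripper(opening, effort=None): opening from 0.0 (shut) to 1.0 (fully open); effort is the grip in N (None keeps the last); returns when the fingers have stopped.
- manip.dwell(seconds).
- manip.inverse_kinematics(position, orientation): joint angles nearest the present ones, or None.
- manip.grab_frame(name): name is "scene" or "side" or "wrist"; returns (picture, depth): 384x512x3 uint8, red, green, blue; 384x512 float32, m along the optical axis (not along the pixel's ray), 0 where there is no reading.
- manip.get_calibration(name): a dict with "camera_matrix" (3x3 intrinsics, pixels), "R" (3x3) and "t" (3): a world point X has camera coordinates R X + t. Camera axes: x right, y down, z forward; pixel columns grow to the right and rows downward; lengths in m; the calibration is good to about 2 mm. A picture is of the moment at which its call begins: read the wrist's pose just before it. get_calibration takes no time and is no camera call; for the wrist camera it gives the pose at the moment of the call.
A pose or a line that the arm cannot do raises manip.Unreachable and nothing moves.
- manip.sign_off(): hands the job in; it is judged then, once.
Trained networks look in the newest picture that a camera, given by its name, has taken for a name from the list of things; names that differ only in an ending like _2 or _b are one class to them, and where a whole thing is asked for, a point or a joint stands for the part that bears it (a point fixed in the world has none). Each returns a list of dicts, best first, with "confidence" (0 to 1); they miss things now and then, are a little off and sometimes report something else, mostly with a low value. They report only what shows in the picture. A call takes as long as a camera call. They do not tell look-alikes from the thing itself.
- manip.look_for(camera, name): "at" ([x, y, z] in m, in world coordinates, good to about 4 mm: the middle of the surface that is visible of it).
Readings, each from a call of its own:
- manip.current_time(): time.
- manip.current_qpos(): joint angles.
- manip.current_joint_vel(): joint speeds.
- manip.current_joint_torque(): joint torques, N m.
- manip.current_ee_pos(): TCP position.
- manip.current_tcp_rot(): TCP orientation.
- manip.current_force(): force on the tool from outside, world axes, zero at the start.
- manip.current_ft_torque(): the same for the moment, N m.
- manip.current_grip_width(): opening from 0.0 (shut) to 1.0 (fully open).
- manip.current_grip_force(): force on a finger pad.
Only numpy, scipy, OpenCV 4.12 (cv2) and the standard library are available. Lean on these libraries where they do the work, as an engineer would, in place of code of your own. Each camera call takes 0.05 s, during which the arm holds its last target. There are 200 camera calls.

## Working session

There is one attempt and no reset: what is moved stays moved. The work goes in short steps, each a Python script; the robot and the scene stay as the last script left them, time stands still between calls to the robot, and variables do not carry over. Pictures are saved under pics/ and viewed, at most 10 in all, crops included, and the job is handed in when it is done.

```bash
mkdir -p pics; cat > h.py <<'E'
import numpy as np, cv2
from bench import manip
def snap(cam,fn):
    c=manip.get_calibration(cam); p,d=manip.grab_frame(cam); cv2.imwrite('pics/'+fn,p[:,:,::-1]); np.savez('pics/'+fn[:-4]+'.npz',p=p,d=d,K=c['camera_matrix'],R=c['R'],t=c['t']); return p,d,c
def cloud(d,c):
    K=np.array(c['camera_matrix']);v,u=np.indices(d.shape);X=np.stack([(u-K[0,2])*d/K[0,0],(v-K[1,2])*d/K[1,1],d],-1)
    return (X-np.array(c['t']).ravel())@np.array(c['R'])
E
python3 - <<'E'
from h import *
ps=[]
for cam in ['scene','side']:
    p,d,c=snap(cam,cam+'1.png'); ps.append(p)
    for n in ['stand','roller','slot_left','slot_right','axle_left','axle_right','roller_center','beaker','bottle','dish']:
        print(cam,n,[(np.round(r['at'],3).tolist(),round(r['confidence'],2)) for r in manip.look_for(cam,n)[:3]])
    print(c['t'], manip.current_time())
E
```

```text
scene stand [([0.538, 0.086, 0.008], 0.55)]
scene roller [([0.548, 0.092, 0.086], 0.97), ([0.386, 0.498, 0.061], 0.66), ([0.385, 0.276, 0.062], 0.65)]
scene slot_left [([0.54, 0.092, 0.008], 0.65)]
scene slot_right [([0.543, 0.091, 0.007], 0.65)]
scene axle_left [([0.388, 0.5, 0.064], 0.87), ([0.385, 0.276, 0.06], 0.83), ([0.542, 0.091, 0.088], 0.55)]
scene axle_right [([0.388, 0.499, 0.061], 0.8), ([0.543, 0.088, 0.085], 0.69), ([0.384, 0.276, 0.059], 0.58)]
scene roller_center [([0.543, 0.094, 0.085], 0.98), ([0.386, 0.496, 0.06], 0.86), ([0.383, 0.268, 0.062], 0.8)]
scene beaker []
scene bottle [([0.61, -0.072, 0.05], 0.57), ([0.546, 0.094, 0.089], 0.45)]
scene dish [([0.455, -0.053, 0.012], 0.56)]
[-0.25439379  0.45295145  0.83354179] 0.55
side stand [([0.579, 0.042, 0.018], 0.58)]
side roller [([0.397, 0.254, 0.063], 0.89), ([0.392, 0.465, 0.055], 0.85), ([0.548, 0.086, 0.079], 0.56)]
side slot_left [([0.615, -0.086, 0.038], 0.73), ([0.58, 0.043, 0.017], 0.6), ([0.55, 0.086, 0.082], 0.22)]
side slot_right [([0.578, 0.045, 0.023], 0.83)]
side axle_left [([0.391, 0.465, 0.057], 0.89), ([0.542, 0.085, 0.084], 0.85), ([0.396, 0.251, 0.058], 0.64)]
side axle_right [([0.546, 0.088, 0.083], 0.8), ([0.395, 0.253, 0.06], 0.8), ([0.396, 0.462, 0.056], 0.79)]
side roller_center [([0.39, 0.257, 0.06], 0.89), ([0.55, 0.088, 0.084], 0.64)]
side beaker [([0.607, 0.228, 0.044], 0.81), ([0.545, 0.084, 0.082], 0.19)]
side bottle [([0.613, -0.083, 0.042], 0.55), ([0.545, 0.083, 0.087], 0.3)]
side dish [([0.453, -0.058, 0.011], 0.92)]
[-0.51953856  0.25797108  1.00910824] 1.1
```

View pics/scene1.png

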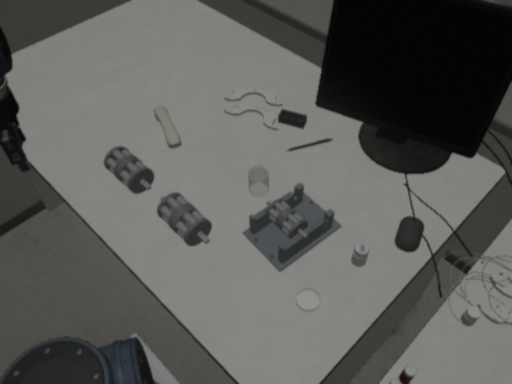

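View pics/side1.png

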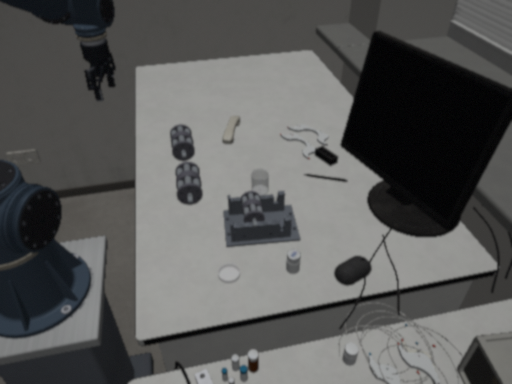

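The scene picture shows the stand at about px (292,228), with the drum on it at (287,217), the beaker at (259,181), the bottle at (360,253) and the dish at (307,299). Two larger look-alike rollers lie loose at (130,170) and (185,218). Next I fit the stand from the depth data and take a wrist look from above.

```bash
python3 - <<'E'
from h import *
R=np.array([[0,1,0],[1,0,0],[0,0,-1.]])
for f in ['scene1','side1']:
    z=np.load(f'pics/{f}.npz'); X=cloud(z['d'],z); 
    m=(abs(X[...,0]-.56)<.15)&(abs(X[...,1]-.07)<.13)&(z['d']>0)
    b=m&(X[...,2]>.004)&(X[...,2]<.014)
    b=b&(np.hypot(X[...,0]-.455,X[...,1]+.055)>.04)
    print(f,b.sum(),cv2.minAreaRect(X[b][:,:2].astype(np.float32)*1000))
    for lo,hi in [(.056,.066),(.067,.077),(.08,.11)]:
        q=X[m&(X[...,2]>lo)&(X[...,2]<hi)]; print(lo,len(q),np.round(q.mean(0),3),(q[::max(1,len(q)//25)]*1000).astype(int).tolist())
for Rr in (R,np.array([[1,0,0],[0,-1,0],[0,0,-1.]])):
    try:
        manip.move_ptp([.5,.06,.33],Rr); break
    except manip.Unreachable as e: print(e)
p,d,c=snap('wrist','w1.png'); print(manip.current_time(),manip.current_ee_pos(),manip.current_qpos())
for n in ['stand','roller_center','axle_left','axle_right','slot_left','slot_right']:
    print(n,[(np.round(r['at'],3).tolist(),round(r['confidence'],2)) for r in manip.look_for('wrist',n)[:3]])
E
```

```text
Traceback (most recent call last):
  File "h.py", line 6, in cloud
    K=np.array(c['camera_matrix']);v,u=np.indices(d.shape);X=np.stack([(u-K[0,2])*d/K[0,0],(v-K[1,2])*d/K[1,1],d],-1)
               ~^^^^^^^^^^^^^^^^^
KeyError: 'camera_matrix is not a file in the archive'
```

```bash
sed -i "s/K=c\['camera_matrix'\]/camera_matrix=c['camera_matrix']/" h.py; python3 - <<'E'
from h import *
R=np.array([[0,1,0],[1,0,0],[0,0,-1.]])
for f in ['scene1','side1']:
    z=dict(np.load(f'pics/{f}.npz')); z['camera_matrix']=z['K']; X=cloud(z['d'],z)
    m=(abs(X[...,0]-.56)<.15)&(abs(X[...,1]-.07)<.13)&(z['d']>0)
    b=m&(X[...,2]>.004)&(X[...,2]<.014)
    b=b&(np.hypot(X[...,0]-.455,X[...,1]+.055)>.04)
    print(f,b.sum(),cv2.minAreaRect(X[b][:,:2].astype(np.float32)*1000))
    for lo,hi in [(.056,.066),(.067,.077),(.08,.11)]:
        q=X[m&(X[...,2]>lo)&(X[...,2]<hi)]; print(lo,len(q),np.round(q.mean(0),3),(q[::max(1,len(q)//25)]*1000).astype(int).tolist())
for Rr in (R,np.array([[1,0,0],[0,-1,0],[0,0,-1.]])):
    try:
        manip.move_ptp([.5,.06,.33],Rr); break
    except manip.Unreachable as e: print(e)
p,d,c=snap('wrist','w1.png'); print(manip.current_time(),manip.current_ee_pos(),manip.current_qpos())
for n in ['stand','roller_center','axle_left','axle_right','slot_left','slot_right']:
    print(n,[(np.round(r['at'],3).tolist(),round(r['confidence'],2)) for r in manip.look_for('wrist',n)[:3]])
E
```

```text
scene1 2199 ((559.85205078125, 71.05484008789062), (258.3675842285156, 298.24267578125), 89.73768615722656)
0.056 635 [0.554 0.082 0.062] [[635, 150, 61], [619, 145, 63], [604, 145, 64], [604, 142, 59], [545, 158, 60], [524, 154, 64], [623, 45, 63], [517, 147, 61], [622, 37, 60], [493, 159, 61], [598, 48, 61], [493, 150, 58], [526, 110, 57], [589, 37, 61], [567, 51, 61], [570, 45, 61], [578, 36, 57], [556, 44, 64], [554, 40, 63], [530, 52, 63], [524, 50, 64], [518, 50, 61], [513, 49, 60], [498, 53, 64], [502, 45, 60], [489, 45, 58]]
0.067 320 [0.562 0.087 0.072] [[651, 149, 70], [650, 138, 72], [636, 142, 74], [639, 135, 73], [632, 135, 68], [549, 159, 71], [550, 130, 69], [550, 121, 74], [548, 122, 71], [526, 143, 69], [632, 30, 73], [629, 32, 70], [625, 30, 72], [495, 155, 72], [524, 109, 76], [546, 79, 75], [544, 78, 70], [561, 53, 73], [524, 78, 75], [544, 50, 74], [533, 56, 72], [529, 58, 70], [528, 57, 68], [540, 37, 72], [540, 34, 68], [483, 58, 67], [483, 48, 70]]
0.08 670 [0.545 0.097 0.089] [[563, 140, 95], [555, 136, 94], [544, 138, 94], [558, 122, 92], [570, 111, 87], [53
[... 1509 characters left out ...]
 [545, 96, 94], [540, 100, 87], [534, 96, 88], [527, 103, 80], [568, 90, 84], [562, 89, 82], [563, 83, 83], [565, 77, 84], [530, 79, 83], [532, 74, 84], [529, 72, 82], [570, 64, 81], [563, 57, 86], [560, 55, 84], [551, 53, 84]]
3.1917 [0.49987113 0.06071084 0.32978803] [2.83120618e-02 1.59795606e-01 1.58647431e+00 1.24621299e-04
 1.39573145e+00 2.69148009e-02]
stand [([0.593, 0.104, 0.01], 0.97)]
roller_center [([0.4, 0.228, 0.058], 0.74), ([0.546, 0.1, 0.09], 0.64)]
axle_left [([0.398, 0.236, 0.063], 0.88), ([0.552, 0.104, 0.087], 0.8)]
axle_right [([0.548, 0.102, 0.081], 0.93), ([0.398, 0.227, 0.063], 0.92)]
slot_left [([0.594, 0.104, 0.011], 0.96)]
slot_right [([0.592, 0.105, 0.01], 0.9)]
```

View pics/w1.png

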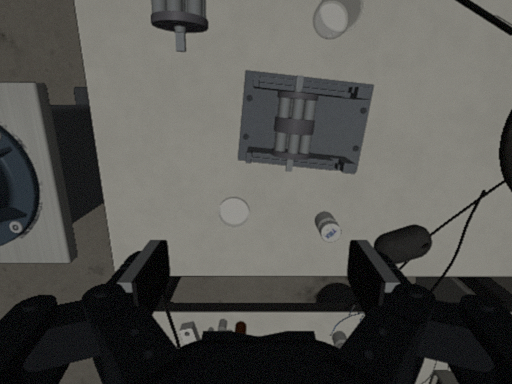

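The wrist view shows the stand from px (240,70) to (372,172), with the slots as dark gaps on the right, at about (352,92) and (345,163). The drum is at (295,125), near the parking side. I now fit the stand precisely.

```bash
cat >> h.py <<'E'
def load(fn):
    z=dict(np.load('pics/'+fn+'.npz')); z['camera_matrix']=z['K']; return z
E
python3 - <<'E'
from h import *
z=load('w1'); X=cloud(z['d'],z); v,u=np.indices(z['d'].shape)
t=X[(u>230)&(u<390)&(v>175)&(v<195)&(z['d']>0)][:,2]; print('table',np.median(t),t.std())
m=((X[...,2]-np.median(t))>.004)&(u>225)&(u<390)&(v>55)&(v<185)&(z['d']>0)
n,l,s,c=cv2.connectedComponentsWithStats(cv2.morphologyEx(m.astype(np.uint8),cv2.MORPH_OPEN,np.ones((3,3))))
k=1+np.argmax(s[1:,4]); P=X[l==k]
r=cv2.minAreaRect((P[:,:2]*1000).astype(np.float32)); print(s[k],r)
box=cv2.boxPoints(r); print(box)
# axis
a=np.deg2rad(r[2]); 
if r[1][0]<r[1][1]: a+=np.pi/2
a=(a+np.pi/2)%np.pi-np.pi/2
C=np.array(r[0])/1000
ca,sa=np.cos(a),np.sin(a); L=(P[:,:2]-C)@np.array([[ca,-sa],[sa,ca]]); h=P[:,2]-np.median(t)
print('yaw',a,np.rad2deg(a),C)
for lo,hi in [(.004,.012),(.058,.065),(.068,.076)]:
    for sgn in (1,-1):
        q=L[(h>lo)&(h<hi)&(sgn*L[:,1]>.047)]*1000; print(lo,sgn,len(q),np.histogram(q[:,0],np.arange(-100,101,8))[0], np.round(np.percentile(sgn*q[:,1],[2,50,98]),1))
d=L[(h>.085)&(abs(L[:,1])<.046)]*1000; print('drum',len(d),np.percentile(d,[1,50,99],axis=0),h.max())
dd=L[(h>.05)&(abs(L[:,1])<.044)]*1000; print(np.percentile(dd,[1,50,99],axis=0))
ax=L[(h>.06)&(abs(L[:,1])>.061)]*1000; print('ax',np.round(ax).tolist()[:20])
im=cv2.resize(z['p'][55:185,225:390],None,fx=4.5,fy=4.5,interpolation=cv2.INTER_CUBIC); cv2.imwrite('pics/w1c.png',cv2.convertScaleAbs(im[:,:,::-1],alpha=1.8))
E
```

```text
Traceback (most recent call last):
  File "h.py", line 9, in load
    z=dict(np.load('pics/'+fn+'.npz')); z['camera_matrix']=z['K']; return z
                                                           ~^^^^^
KeyError: 'K'
```

```bash
sed -i "s/ z\['camera_matrix'\]=z\['K'\];//" h.py
cat > fit.py <<'E'
from h import *
z=load('w1'); X=cloud(z['d'],z); v,u=np.indices(z['d'].shape)
t=X[(u>230)&(u<390)&(v>175)&(v<195)&(z['d']>0)][:,2]; print('table',np.median(t),t.std())
m=((X[...,2]-np.median(t))>.004)&(u>225)&(u<390)&(v>55)&(v<185)&(z['d']>0)
n,l,s,c=cv2.connectedComponentsWithStats(cv2.morphologyEx(m.astype(np.uint8),cv2.MORPH_OPEN,np.ones((3,3))))
k=1+np.argmax(s[1:,4]); P=X[l==k]
r=cv2.minAreaRect((P[:,:2]*1000).astype(np.float32)); print(s[k],r)
a=np.deg2rad(r[2]); 
if r[1][0]<r[1][1]: a+=np.pi/2
a=(a+np.pi/2)%np.pi-np.pi/2
C=np.array(r[0])/1000
ca,sa=np.cos(a),np.sin(a); L=(P[:,:2]-C)@np.array([[ca,-sa],[sa,ca]]); h=P[:,2]-np.median(t)
print('yaw',a,np.rad2deg(a),C)
for lo,hi in [(.004,.012),(.058,.065),(.068,.076)]:
    for sgn in (1,-1):
        q=L[(h>lo)&(h<hi)&(sgn*L[:,1]>.04)]*1000; print(lo,sgn,len(q),np.histogram(q[:,0],np.arange(-100,101,8))[0], np.round(np.percentile(sgn*q[:,1],[2,50,98]),1))
d=L[(h>.085)&(abs(L[:,1])<.046)]*1000; print('drum',len(d),np.percentile(d,[1,50,99],axis=0),h.max())
dd=L[(h>.05)&(abs(L[:,1])<.044)]*1000; print(np.percentile(dd,[1,50,99],axis=0))
ax=L[(h>.06)&(abs(L[:,1])>.061)]*1000; print('ax',np.round(ax).tolist()[:20])
im=cv2.resize(z['p'][55:185,225:390],None,fx=4.5,fy=4.5,interpolation=cv2.INTER_CUBIC); cv2.imwrite('pics/w1c.png',cv2.convertScaleAbs(im[:,:,::-1],alpha=1.8))
E
python3 fit.py
```

```text
table 0.0011092612032886206 0.0008994279188303034
[  238    71   136   103 11244] ((572.6134643554688, 94.94483184814453), (140.13584899902344, 200.41375732421875), 84.10042572021484)
yaw -0.10296699564822376 -5.899574279785136 [0.57261346 0.09494483]
0.004 1 917 [95 88 34 42 37 39 31 22 24 17  0 16 20 22 28 37 34 40 37 43 40 39 38 40
 52] [40.3 64.1 69.7]
0.004 -1 482 [87 68 17 19 15 18 14  1  0  0  0  0  0  0  9 16 15 18 17 19 23 19 23 33
 47] [40.2 44.6 68.8]
0.058 1 947 [ 0  0 12 68 67 66 66 69 68  6 45 67 69 68 67 66 66 58  0 17  0  2  0  0
  0] [45.2 52.6 59.8]
0.058 -1 714 [ 0  0 11 59 53 57 51 43 37 12 20 38 43 53 53 56 56 46  0 18  5  3  0  0
  0] [44.9 52.6 59.4]
0.068 1 354 [ 0  9 61  0  0  0  5  0  0 95 17  0  0  0  0  0  0  0  0 41 69 57  0  0
  0] [45.  52.9 63.8]
0.068 -1 275 [ 0  9 46  0  0  0  4  0  0 57 24  0  0  0  0  0  0  0  0 31 61 43  0  0
  0] [44.9 52.8 65. ]
drum 1376 [[-43.08098412 -42.73621974]
 [-23.4881239    0.97961947]
 [ -2.13277295  42.82856387]] 0.09725413797758438
[[-49.23619023 -42.59436333]
 [-25.24145917   1.82549492]
 [  2.24803925  42.69824873]]
ax [[-28.0, 64.0], [-26.0, 64.0], [-25.0, 64.0], [-24.0, 65.0], [-22.0, 65.0], [-21.0, 65.0], [-20.0, 65.0], [-28.0, 63.0], [-26.0, 63.0], [-25.0, 63.0], [-24.0, 63.0], [-22.0, 63.0], [-21.0, 64.0], [-20.0, 64.0], [-27.0, 62.0], [-26.0, 62.0], [-25.0, 62.0], [-23.0, 62.0], [-22.0, 62.0], [-21.0, 62.0]]
```

View pics/w1c.png

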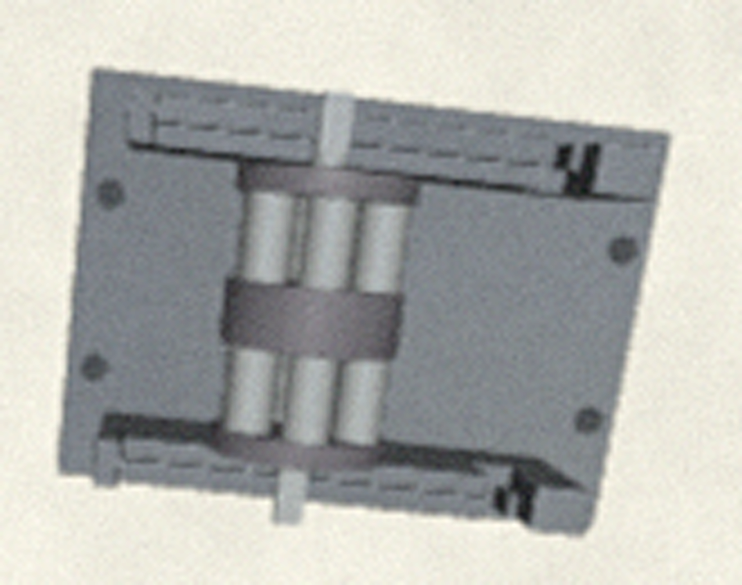

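The fit gives the stand at (0.5726, 0.0949) with yaw −5.9°; its size of 200×140 and the rail and stop histogram match the spec. The drum (56 mm) is at stand x ≈ −24, y ≈ 0, and the slots show at the right, at crop px (580,168) and (515,495). Next I push from behind with half-open fingers on the end discs.

```bash
cat >> h.py <<'E'
yaw=-0.103; C=np.array([.5726,.0949,0])
S=np.array([[np.cos(yaw),-np.sin(yaw),0],[np.sin(yaw),np.cos(yaw),0],[0,0,1]])
W=lambda x,y,z: C+S@np.array([x,y,z])
F=lambda: S.T@np.array(manip.current_force())
ex,ey,ez=S.T
Rpush=np.stack([ex,-ey,-ez],1)
loc=lambda: S.T@(np.array(manip.current_ee_pos())-C)
E
python3 - <<'E'
from h import *
np.set_printoptions(precision=3,suppress=True)
manip.set_gripper(0.55)
manip.move_ptp(W(-.078,0,.14),Rpush)
print(manip.current_time(),manip.current_grip_width(),F())
f0=F()
manip.move_l(W(-.078,0,.048),max_speed=.15)
print('down',F()-f0,manip.current_time())
x=-.078
while x<.002:
    x+=.01; manip.move_l(W(x,0,.048),max_speed=.06); f=F()-f0; print(x,f)
    if abs(f).max()>15: break
print(manip.current_time())
snap('wrist','w2.png')
snap('side','s2.png')
E
```

```text
5.5083 0.5505306490354501 [ 0.99   0.054 -0.17 ]
down [-0.26  -0.091  0.164] 6.275
-0.068 [-0.137 -0.639  0.066]
-0.058 [-1.166  1.003 -0.77 ]
-0.048 [-1.093  0.28   0.467]
-0.038 [-0.622  0.31   0.623]
-0.027999999999999997 [-2.095  0.011  0.583]
-0.017999999999999995 [-1.525  0.308  0.963]
-0.007999999999999995 [-0.689  0.339  0.711]
0.0020000000000000052 [-1.786  0.111  0.17 ]
8.8083
```

View pics/w2.png

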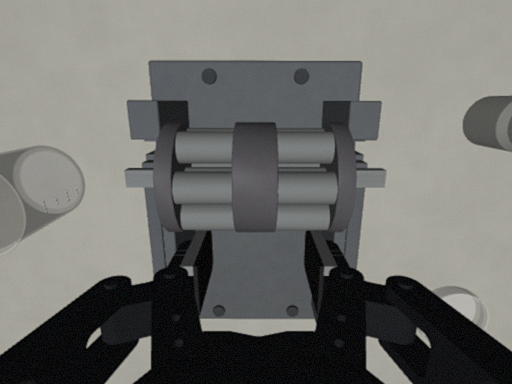

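The wrist view shows the drum square at rows 125–230, with its axle ends at (140,178) and (370,178) just short of the stops at row 138. The push is working, so I continue gently until it meets the stop.

```bash
python3 - <<'E'
from h import *
np.set_printoptions(precision=3,suppress=True)
f0=np.array([.99,.05,-.17]); x=loc()[0]; print(x)
while x<.020:
    x+=.003; manip.move_l(W(x,0,.048),max_speed=.05); f=F()-f0; print(round(x,4),f)
    if f[0]<-8: break
manip.dwell(.2)
print(manip.current_time())
p,d,c=snap('wrist','w3.png'); X=cloud(d,c)@np.eye(3); L=(X-C)@S
q=L[(abs(L[...,1])<.009)&(L[...,0]>.0)&(L[...,0]<.11)&(L[...,2]>.055)&(d>0)]
# disc circle fit (R=28)
from scipy.optimize import least_squares
r=least_squares(lambda a:np.hypot(q[:,0]-a[0],q[:,2]-a[1])-.028,[.05,.055],loss='soft_l1',f_scale=.001); print(len(q),r.x)
snap('side','s3.png')
E
```

```text
0.002018549415441119
0.005 [-3.449 -0.857  2.917]
0.008 [-2.684 -0.39   0.615]
0.011 [-1.441  0.118  0.33 ]
0.014 [-0.298 -0.689 -0.514]
0.017 [-0.497  0.337 -0.546]
0.02 [-2.426  0.238 -0.222]
10.6083
7512 [0.041 0.125]
```

View pics/w3.png

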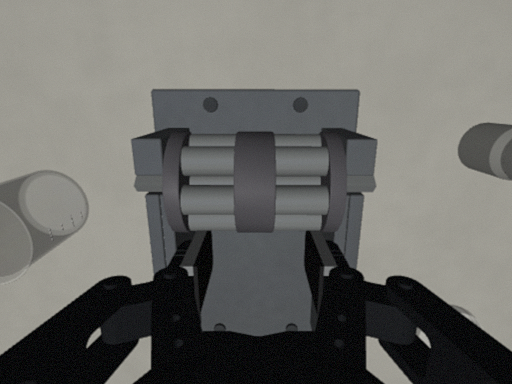

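The drum has dropped into the mouths: the axle ends at row 183 sit in front of the rear stops, with no residual push force. Next I turn it from above with closed fingertips, closing along the stand's x for a long flat contact.

```bash
cat > roll.py <<'E'
from h import *
import sys
np.set_printoptions(precision=2,suppress=True)
Rtop=np.stack([ey,ex,-ez],1)
def press(x,z,f0,lo=5,zmin=.074):
    """lower at x until Fz>lo; returns z, or None if it drops below zmin"""
    while True:
        f=F()-f0
        if f[2]>lo: return z,f
        if z<zmin: return None,f
        z-=.001 if f[2]<1.5 else .0005
        manip.move_l(W(x,0,z),max_speed=.02)
def stroke(f0,x0=.037,x1=.064,dx=.003,z=.088,fz=(5,11)):
    manip.move_l(W(x0,0,z),max_speed=.15)
    z,f=press(x0,z,f0); print('touch',z,f,manip.current_time())
    if z is None: return True
    x=x0
    while x<x1-1e-6:
        x+=dx; manip.move_l(W(x,0,z),max_speed=.03); f=F()-f0; print(f'{x:.3f} {z:.4f}',f)
        while f[2]>fz[1] : z+=.0005; manip.move_l(W(x,0,z),max_speed=.02); f=F()-f0
        if f[2]<fz[0]:
            z,f=press(x,z,f0)
            if z is None: print('dropped',x); return True
    return False
E
python3 - <<'E'
from roll import *
manip.move_l(W(-.005,0,.06),max_speed=.2)
manip.move_l(W(-.005,0,.13),max_speed=.2)
manip.set_gripper(0.0)
manip.move_ptp(W(.037,0,.095),Rtop)
manip.dwell(.1); f0=F(); np.save('f0.npy',f0); print(f0,manip.current_time(),manip.current_grip_width())
print(stroke(f0),manip.current_time(),loc())
E
```

```text
[-0.11 -0.34  0.48] 13.5167 0.004271770153906364
touch None [ 0.32  0.09 -0.16] 17.2667
True 17.2667 [ 0.04 -0.    0.07]
```

No contact down to z 73 mm, so the drum may already be low. I lift and measure its height.

```bash
cat > meas.py <<'E'
from roll import *
from scipy.optimize import least_squares
def meas(fn,cam='wrist'):
    p,d,c=snap(cam,fn); L=(cloud(d,c)-C)@S
    for nm,ylo,yhi in [('mid',-.008,.008),('left',.037,.042),('right',-.042,-.037)]:
        q=L[(L[...,1]>ylo)&(L[...,1]<yhi)&(abs(L[...,0]-.05)<.026)&(L[...,2]>.05)&(L[...,2]<.1)&(d>0)]
        if len(q)<20: print(nm,len(q)); continue
        r=least_squares(lambda a:np.hypot(q[:,0]-a[0],q[:,2]-a[1])-.028,[.05,.055],loss='soft_l1',f_scale=.001)
        print(nm,len(q),'centre',np.round(r.x*1000,1),'top',np.round(np.percentile(q[:,2],98)*1000,1))
    q=L[(abs(abs(L[...,1])-.053)<.006)&(abs(L[...,0]-.066)<.006)&(L[...,2]>.05)&(L[...,2]<.1)&(d>0)]
    if len(q): print('rear stop top',np.median(q[:,2])*1000)
E
python3 - <<'E'
from meas import *
manip.move_l(W(.0,0,.15),max_speed=.25)
meas('w4.png'); meas('s4.png','side'); meas('c4.png','scene'); print(manip.current_time())
E
```

```text
mid 1051 centre [48.7 56.1] top 84.9
left 382 centre [48.7 56. ] top 84.9
right 296 centre [48.6 56.1] top 84.8
rear stop top 72.97432751346426
mid 88 centre [48.2 53.3] top 83.3
left 40 centre [49.5 51.7] top 82.0
right 71 centre [49.7 48.8] top 82.6
rear stop top 68.19537845995893
mid 120 centre [48.6 55.8] top 85.7
left 46 centre [48.7 55.4] top 86.0
right 59 centre [48.8 54.5] top 86.0
rear stop top 71.7643908156768
17.9083
```

View pics/w4.png

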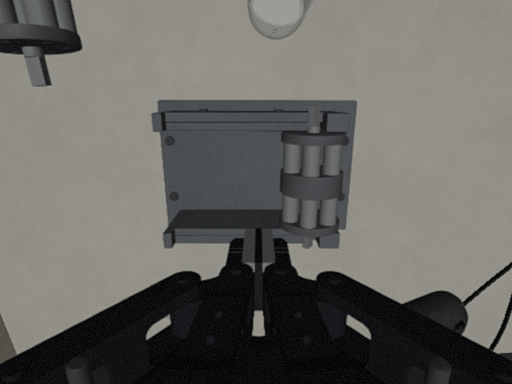

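The view shows the drum at px (312,183), resting on the shoulders (centre z ≈ 55, x ≈ 49). The closed fingertips at (258,245) should therefore have touched it. I check the recorded frames and where the fingertips really are.

```bash
python3 - <<'E'
from meas import *
print(loc()*1000, manip.current_tcp_rot(), F(), manip.current_grip_width())
def m(fn):
    z=load(fn);d=z['d'];L=(cloud(d,z)-C)@S
    q=L[(abs(L[...,1])<.008)&(abs(L[...,0]-.05)<.026)&(L[...,2]>.05)&(L[...,2]<.1)&(d>0)]
    r=least_squares(lambda a:np.hypot(q[:,0]-a[0],q[:,2]-a[1])-.028,[.05,.055],loss='soft_l1',f_scale=.001); print(fn,len(q),r.x*1000,np.percentile(q[:,2],98))
for f in ['s3','w3','s4','w4']: m(f)
z=load('w4');d=z['d'];L=(cloud(d,z)-C)@S*1000
q=L[(abs(L[...,0])<40)&(L[...,2]>120)&(L[...,2]<190)&(d>0)]
for lo in range(120,190,6):
    s=q[(q[:,2]>=lo)&(q[:,2]<lo+6)]
    if len(s): print(lo,len(s),'x',np.percentile(s[:,0],[2,98]),'y',np.percentile(s[:,1],[2,98]))
E
```

```text
[ -0.3   -0.17 148.83] [[ 0.1   0.99 -0.  ]
 [ 0.99 -0.1  -0.  ]
 [-0.   -0.   -1.  ]] [-1.29  0.72 -0.49] 0.002175034044468296
s3 59 [49.81 52.65] 0.08298382462912936
w3 3306 [48.12 56.03] 0.08470658623318181
s4 88 [48.19 53.33] 0.08333120187084986
w4 1051 [48.66 56.07] 0.08494759928901387
180 39 x [-6.15  7.25] y [4.79 9.73]
186 163 x [-11.05  12.56] y [ 5.21 10.14]
```

The recorded frames agree that the drum top is at about 84 mm. The depth data shows the tips about 20–30 mm above the reported TCP, and the push geometry (contact at x=0.020 with the drum at 48.7) gives the same. So I keep feeling downward with the force guard and reference everything to the touch height.

```bash
python3 - <<'E'
from meas import *
manip.move_l(W(.042,0,.082),max_speed=.25)
manip.dwell(.1); f0=F(); np.save('f0.npy',f0)
manip.move_l(W(.042,0,.075),max_speed=.1); print(F()-f0)
z,f=press(.042,.075,f0,lo=4,zmin=.045); print(z,f,loc()*1000,manip.current_time())
E
```

```text
[ 0.23  2.27 -1.22]
0.05349999999999998 [1.14 1.29 5.98] [42.78  0.08 54.26] 24.225
```

Contact is confirmed at TCP z ≈ 54, so the tips sit about 29 mm above the nominal TCP. Before turning, I check the flats' attitude in the earlier close-ups to choose the direction.

```bash
python3 - <<'E'
from h import *
a=load('w3')['p'];b=load('w4')['p'];r=load('w2')['p']
def cr(p,u,v,w=20): return cv2.resize(p[v-w:v+w,u-w:u+w],(260,260),interpolation=cv2.INTER_CUBIC)
im=np.vstack([np.hstack([cr(a,150,180),cr(a,360,180),cr(r,370,178)]),np.hstack([cr(b,315,116),cr(b,310,240),cr(r,140,178)])])
cv2.imwrite('pics/m1.png',cv2.convertScaleAbs(im[:,:,::-1],alpha=1.8))
c=load('w3');print('campos w3 stand',S.T@(-c['R'].T@c['t'].ravel()-C)); c=load('w4');print(S.T@(-c['R'].T@c['t'].ravel()-C))
E
```

```text
campos w3 stand [ 0.09234632 -0.00103746  0.22002913]
[0.000601   0.07065117 0.32255791]
```

View pics/m1.png

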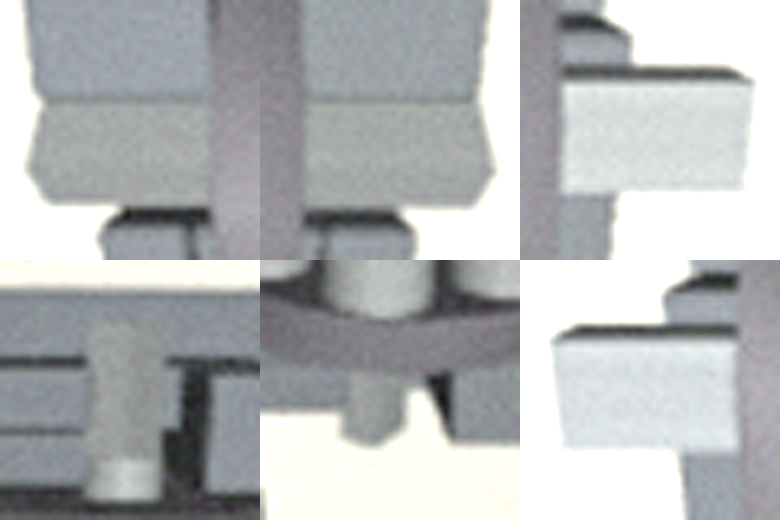

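In these crops the axle's top corner and its two visible faces fit a nest with the body x axis leaning about 40° towards −x. The axle also sits against the rail edge and leaves a gap to the rear stop. So I turn the top towards +x, in one long stroke.

```bash
cat > stroke2.py <<'E'
from meas import *
f0=np.load('f0.npy')
def stroke2(x0,x1,z0,ft=9,dx=.0025):
    """press at x0 from z0, then stroke with a damped force correction folded into each step"""
    x=x0; z=z0; manip.move_l(W(x,0,z+.003),max_speed=.15); manip.move_l(W(x,0,z),max_speed=.03)
    for i in range(8):
        f=F()-f0
        if f[2]>ft-3: break
        z-=.0006; manip.move_l(W(x,0,z),max_speed=.03)
    print('pressed',z,f,manip.current_time()); sg=np.sign(x1-x0); n=0
    while (x1-x)*sg>1e-6:
        x+=sg*dx; f=F()-f0; z-=np.clip((ft-f[2])*1.2e-4,-.0012,.0012)
        manip.move_l(W(x,0,z),max_speed=.03); print(f'{x*1e3:.1f} {z*1e3:.2f}',F()-f0)
        n=n+1 if F()[2]-f0[2]<2 else 0
        if n>=4: print('lost contact'); break
    return x,z
E
python3 - <<'E'
from stroke2 import *
print('now',F()-f0)
manip.move_l(W(.042,0,.058),max_speed=.1)
x,z=stroke2(.037,.0645,.0535)
manip.move_l(W(x,0,z+.012),max_speed=.15); print(manip.current_time())
meas('w5.png')
E
```

```text
now [1.14 1.29 5.98]
pressed 0.052899999999999996 [-0.71  0.88  6.49] 25.225
39.5 52.60 [0.42 1.61 7.93]
42.0 52.47 [1.99 1.63 6.71]
44.5 52.20 [1.85 1.61 5.96]
47.0 51.83 [1.41 1.35 4.95]
49.5 51.35 [1.68 1.52 3.43]
52.0 50.68 [ 0.43  2.09 -0.79]
54.5 49.50 [ 0.19  1.03 -1.48]
57.0 48.30 [-0.16  2.08 -0.23]
59.5 47.19 [ 0.45  0.15 -1.89]
lost contact
27.725
mid 1778 centre [50.3 45.6] top 98.2
left 787 centre [50.2 45.5] top 74.4
right 29 centre [50.7 46.2] top 64.2
rear stop top 72.96850827595757
```

It dropped: the centre measures z ≈ 45.5 (depth bias about +1) at x ≈ 50.2. I retreat and verify both sides before handing in.

```bash
python3 - <<'E'
from meas import *
manip.move_l(W(.03,-.02,.17),max_speed=.25); manip.dwell(.2)
meas('w6.png'); meas('c6.png','scene'); print(manip.current_time())
E
```

```text
mid 951 centre [50.2 45.5] top 74.4
left 338 centre [50.2 45.4] top 74.1
right 262 centre [50.2 45.6] top 74.0
rear stop top 72.9373015140666
mid 121 centre [50.  45.7] top 75.7
left 41 centre [50.7 45. ] top 75.6
right 53 centre [49.6 44. ] top 74.3
rear stop top 72.23995552398524
28.6917
```

View pics/w6.png

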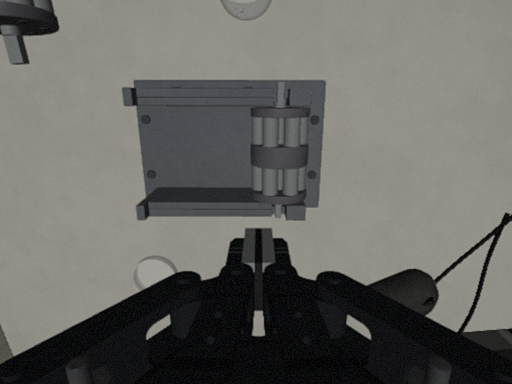

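The drum, at px (280,155), is level and home on both sides, centred between the cheeks. The gripper is clear of it, and the beaker and dish are in place.

```bash
python3 -c "
from bench import manip
print(manip.sign_off())"
```

```text
the job is handed in; nothing more can be done
None
```

The roller head is home in both slots (measured axle height about 45 mm at both ends, x about 50 mm), the gripper is clear, and the job was handed in at about 29 s of the 48 s; the beaker and dish look undisturbed, and the bottle was out of the last view I checked but nothing went near it.

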